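Load the rocking tray so it rests level

ROBOT

A 6-joint arm with a two-finger parallel gripper is mounted at the origin on the work surface. World frame = base frame: x ahead of the robot, y to its left, z up, the work surface at z = 0. Lengths are in mm, angles in rad, forces in N, time in s.
With the tool pointing down it reaches from about 300 to 775 mm from the base axis. Payload 14.6 kg.
Tool frame: the origin (TCP) lies on the centre line of the jaws, within the pads' length; the fingertips stand 19 mm ahead of it and the grasp point (between the pads) is the TCP (bot.tip_reach is the distance from the TCP to the fingertips, in mm); z points along the fingers, y is the line along which they close (so a half turn about z gives the same grasp; the last joint's range is limited). The gripper opens to 85 mm and grips with 20 to 120 N. Pads are 22 mm wide; open, the fingers measure 114 mm over their backs; the gripper's body (76 mm by 85 mm) begins 54 mm behind the grasp point. The pads swing forward as they close: fully open they stand 13 mm farther back than shut.
Start: joints at [1.277, 0.3, 1.521, -0, 1.321, -0.067], TCP at [123.671, 535.906, 250.281] pointing down, gripper open.
Joint ranges: [-3.03, 3.03], [-0.79, 2.21], [0.23, 2.52], [-1.04, 4.18], [0, 3.07], [-2.55, 2.55]. Speed limits (rad/s): [2.22, 2.22, 2.57, 3.14, 3.14, 3.14].

INTERFACE

Orientations are given as a unit quaternion [w, x, y, z].
In Python, from rig import bot gives the robot as it stands. Calls block until the motion is done:
- bot.move_to(position, orientation): joint-space move of the TCP to a pose.
- bot.servo_line(position, attitude=None, speed=150, until_force=None): straight line of the TCP; attitude=None keeps the orientation; speed is the mean speed in mm/s. With until_force (N) it stops when the force on the tool has changed by that much, and returns True; else False.
- bot.move_joints(angles): joint-space move.
- bot.move_gripper(opening, grip_force=None): finger opening in mm; grip_force is the grip in N (None keeps the last); returns when the fingers have stopped.
- bot.dwell(seconds).
- bot.ik(position, orientation): joint angles nearest the present ones, or None.
- bot.read_state(): the state.
- bot.read_camera(name): name is "side" or "top" or "wrist"; returns a dict with "image" (384x512x3 uint8, blue, green, red), "depth" (384x512 float32, mm along the optical axis (not along the pixel's ray), 0 where there is no reading), "fovy" (degrees; the focal length in pixels is half the picture's height over the tangent of half this angle, whatever the lens; pixels are square), "cx", "cy" (the principal point, pixels), "k1" (the pictures are not rectified: a ray, as slopes to the right and down, at radius r is drawn at 1 + k1 r^2 times it, then the intrinsics apply), "eye" and "attitude" of the camera in the world; the wrist camera has in their place "mount" (4x4, takes a point from camera to tool coordinates, whose origin is the TCP and whose axes are the flange's). Camera axes: x right, y down, z forward; pixel columns grow to the right and rows downward; lengths in mm; the calibration is good to about 2 mm. A picture is of the moment at which its call begins: read the wrist's pose just before it.
A pose or a line that the arm cannot do raises bot.MotionError and nothing moves.
- bot.finish_job(): hands the job in; it is judged then, once.
The state is a dict: "clock": time; "joint_positions": joint angles; "qvel": joint speeds; "effort": joint torques, N m; "ee_pos": TCP position; "tool_rot": TCP orientation; "ft_force": force on the tool from outside, world axes, zero at the start; "moment": the same for the moment, N m; "grip_width": finger opening in mm; "grip_force": force on a finger pad.
Only numpy, scipy, OpenCV 4.12 (cv2) and the standard library are available. Lean on these libraries where they do the work, as an engineer would, in place of code of your own. Each camera call takes 0.05 s, during which the arm holds its last target. There are 200 camera calls.

TASK

Load the rocking tray so that it stays level. First slide the tall round tin off the ledge straight across onto the half of the tray in front of it, then slide the shallow tin across onto the other half, and then stand the spice jar on the tray floor on the shallow tin's half. Finally nudge what stands on the tray in or out along it until the tray rests level with all three upright and flat on its floor, clear of the ledge; leave the mug, scoop, spoon and board where they are and tip nothing over.

Things in the scene. Friction and masses are not known exactly. Their poses are not given: they have to be found in the camera images.
- stand: Fixed stand; origin on the work surface under the tray's middle; x points away from the robot across the tray, y along it to the robot's left. Its flat rimless dark steel ledge, top 75 mm up, lies on the robot's side of the tray: x -175 to -69 mm, y -230 to 230 mm here. Two thin dark pivot cheeks at x = -72 and 72 mm, y -12 to 12 mm, reach 84 mm up. Yaw varies.
- tray (a joint): Tilt of the wooden rocking tray about the stand's x axis, 78 mm above the work surface: 0 level (empty, by a weak spring); positive: +y half up; stops at -0.08 and 0.08 rad. Spring about 1.6 Nm per rad: off the stops, moving the tall tin 10 mm along the tray changes the tilt by about 0.035 rad. Within 0.025 rad counts as level.
- deck (a point): Middle of the tray floor's upper side; moves with the tray; axes as the stand's when level. Level, the floor is 63 mm above the work surface, 12 mm below the ledge. It reaches 64 mm each way in x, 226 mm in y; no rim towards the ledge (gap 5 mm), rims 14 mm high on the far side and both ends.
- tall_tin: Closed plain steel tin, 90 mm diameter, 58 mm high, nominally 0.55 kg (up to 13 % more or less). Origin at the centre of its underside, z up. Stands on one half of the ledge, 75 to 95 mm from its middle. Too wide for most grippers: push it.
- shallow_tin: Closed plain steel tin, 90 mm diameter, 34 mm high, nominally 0.28 kg (up to 13 % more or less). Origin at the centre of its underside, z up. Stands on the other half of the ledge, 75 to 95 mm from its middle.
- spice_jar: Amber glass jar with a steel cap, 45 mm diameter, 56 mm high, nominally 0.16 kg (up to 13 % more or less). Origin at the centre of its underside, z up. Stands on the work surface to the left or right of the stand; the mug stands on the other side.
- mug: White ceramic mug, 80 mm diameter, 90 mm high, with a handle; leave alone. Origin at the centre of its underside.
- scoop: Beige plastic measuring scoop, square bowl 50 mm, 35 mm high, handle to its -x; leave alone. Origin under its bowl.
- wooden_spoon: Wooden spoon, 260 mm long, lying flat; leave alone.
- board: Small wooden board 160 x 110 x 14 mm; leave alone.

How it is judged:
By the outcome, as a careful person would: the job done as asked, in the order asked, and still so for the second after the job is handed in, with the robot touching nothing.
It also fails if it takes over 72 s, if anything falls off the work surface, if the arm or the gripper's body presses on something with over 40 N, if the wrist force passes 120 N, or if a joint passes its speed limit or range.

## Working session

There is one attempt and no reset: what is moved stays moved. The work goes in short steps, each a Python script; the robot and the scene stay as the last script left them, time stands still between calls to the robot, and variables do not carry over. Pictures are saved under pics/ and viewed, at most 10 in all, crops included, and the job is handed in when it is done.

```bash
ls; mkdir -p pics; cat > h.py <<'E'
import numpy as np, cv2
from scipy.spatial.transform import Rotation as R
from rig import bot
def rot(q): return R.from_quat([q[1],q[2],q[3],q[0]])
def cloud(name):
    s=bot.read_state(); c=bot.read_camera(name)
    h,w=c['depth'].shape; f=h/2/np.tan(np.radians(c['fovy'])/2)
    K=np.array([[f,0,c['cx']],[0,f,c['cy']],[0,0,1]]); 
    u,v=np.meshgrid(np.arange(w),np.arange(h))
    p=np.stack([(u-c['cx'])/f,(v-c['cy'])/f],-1); q=p.copy()
    for _ in range(15): q=p/(1+c['k1']*(q**2).sum(-1,keepdims=True))
    P=np.concatenate([q,np.ones((h,w,1))],-1)*c['depth'][...,None]
    if 'mount' in c:
        M=np.array(c['mount']); P=P@M[:3,:3].T+M[:3,3]
        P=P@rot(s['tool_rot']).as_matrix().T+np.array(s['ee_pos'])
    else:
        a=np.array(c['attitude']); A=rot(a).as_matrix() if a.size==4 else a
        P=P@A.T+np.array(c['eye'])
    P[c['depth']==0]=np.nan
    return c['image'],P
E
python3 - <<'E'
from h import *
for n in('top','side'):
    im,P=cloud(n); cv2.imwrite(f'pics/{n}0.png',im); np.save(f'{n}0.npy',P)
s=bot.read_state(); print(s)
E
```

```text
pics
{'clock': 0.1, 'joint_positions': array([ 1.27739098e+00,  3.00459901e-01,  1.52150348e+00, -1.14509403e-05,
        1.32069348e+00, -6.66026906e-02]), 'qvel': array([ 0.00049648, -0.00204345, -0.00416651,  0.00068193,  0.00193639,
       -0.00017652]), 'effort': array([ 2.27288336e-03, -5.44374633e+01, -3.62376308e+01,  1.48072104e-05,
        3.02624707e-03,  6.33387708e-05]), 'ee_pos': array([123.6290055 , 535.73933402, 249.76027235]), 'tool_rot': array([-8.98073292e-05,  1.13157001e-01,  9.93576977e-01, -5.24498909e-04]), 'ft_force': array([ 0.2674413 ,  0.06345506, -0.61060037]), 'moment': array([-0.02394408,  0.01207732,  0.00165742]), 'grip_force': 0.0, 'grip_width': 85.39086384076707}
```

View pics/top0.png

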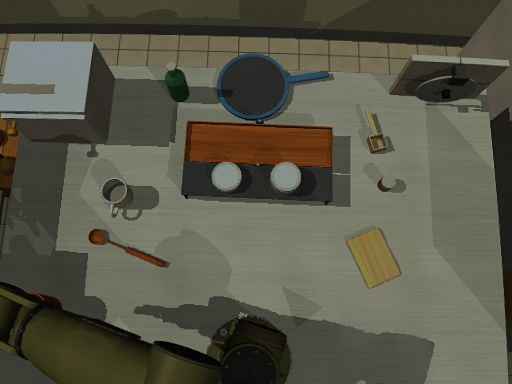

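View pics/side0.png

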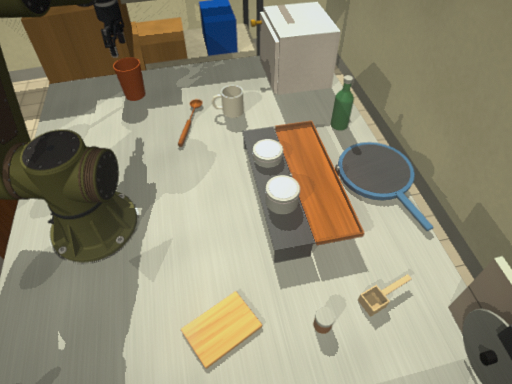

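The top view shows the tins at (227,176) and (285,177) on the ledge, the jar at (386,184), and the tray between (187,122) and (332,165). In the side view the nearer tin, at (283,193), is the taller one. Next I'll turn these into positions.

```bash
python3 - <<'E'
from h import *
P=np.load('top0.npy').reshape(-1,3);S=np.load('side0.npy').reshape(-1,3)
I=cv2.imread('pics/top0.png').reshape(-1,3)
for nm,Q,im in(('top',P,I),('side',S,cv2.imread('pics/side0.png').reshape(-1,3))):
    ok=np.isfinite(Q).all(1); ok&=(Q[:,0]>250)&(Q[:,0]<800)&(abs(Q[:,1])<500)
    print(nm,'floor z',np.median(Q[ok&(abs(Q[:,2])<15),2]))
    led=ok&(abs(Q[:,2]-75)<5)&(im.max(1)<90)
    r=cv2.minAreaRect(Q[led][:,:2].astype(np.float32)); print('ledge',r,np.median(Q[led,2]))
    woo=ok&(abs(Q[:,2]-63)<6)&(im[:,2]>im[:,0]*1.0+50)
    r=cv2.minAreaRect(Q[woo][:,:2].astype(np.float32)); print('floor',r,np.median(Q[woo,2]),woo.sum())
    for lo,hi in((103,116),(126,140),(48,62)):
        m=ok&(Q[:,2]>lo)&(Q[:,2]<hi)
        # cluster by 2D image
        g=np.zeros((600,1100),np.uint8); xy=Q[m][:,:2]; g[(xy[:,0]-230).astype(int).clip(0,599),(xy[:,1]+550).astype(int).clip(0,1099)]=255
        g=cv2.dilate(g,np.ones((9,9)))
        n,l,st,c=cv2.connectedComponentsWithStats(g)
        lab=l[(xy[:,0]-230).astype(int).clip(0,599),(xy[:,1]+550).astype(int).clip(0,1099)]
        for k in range(1,n):
            q=Q[m][lab==k]
            if len(q)>12: print(lo,hi,len(q),cv2.minEnclosingCircle(q[:,:2].astype(np.float32)),np.median(q,0).round(1))
E
```

```text
top floor z 0.7372967425375236
ledge ((604.875244140625, 127.21061706542969), (736.613525390625, 375.94793701171875), 89.53631591796875) 75.25735212884638
floor ((651.1807861328125, -12.68353271484375), (454.1214294433594, 126.96028900146484), 89.43000030517578) 63.46183849603233 4988
103 116 27 ((507.7947692871094, -87.24723815917969), 36.69982147216797) [493.2 -79.  107.5]
103 116 671 ((533.7840576171875, 82.48899841308594), 45.43547058105469) [533.4  82.2 109.7]
103 116 72 ((727.6929931640625, 493.79754638671875), 72.08406829833984) [731.5 487.9 109.6]
126 140 704 ((532.552490234375, -93.28784942626953), 46.036808013916016) [531.9 -92.  133.5]
126 140 79 ((728.1099853515625, 492.833984375), 71.84494018554688) [727.5 488.3 132.9]
48 62 36 ((475.1773986816406, 408.81890869140625), 36.3984489440918) [463.3 390.8  55.3]
48 62 38 ((486.48345947265625, 428.24267578125), 35.84640884399414) [508.7 450.3  55.6]
48 62 162 ((549.6300659179688, -421.27618408203125), 23.772310256958008) [ 548.3 -420.1   56. ]
48 62 1706 ((651.746337890625, -12.152778625488281), 236.65818786621094) [650.1   4. 
[... 692 characters left out ...]
375, -92.58319854736328), 46.62018966674805) [532.4 -96.6 133.7]
126 140 131 ((728.267578125, 490.894287109375), 69.12960815429688) [727.9 489.7 132.6]
48 62 67 ((482.7250671386719, 408.5802917480469), 37.017601013183594) [481.9 391.8  55. ]
48 62 38 ((487.92529296875, 451.042724609375), 24.225387573242188) [487.5 456.9  56.5]
48 62 1168 ((590.6639404296875, -9.188255310058594), 250.84715270996094) [649.  -77.3  61.2]
48 62 304 ((551.7123413085938, -421.1203308105469), 22.779022216796875) [ 550.3 -421.4   56.2]
48 62 18 ((650.1593017578125, -240.51654052734375), 35.312191009521484) [ 646.2 -240.1   60.8]
48 62 111 ((728.659912109375, 489.29998779296875), 69.2905044555664) [723.6 488.8  55.1]
```

```bash
cat >> h.py <<'E'
O=np.array([652,-12.,0]); yaw=-0.01
RS=R.from_euler('z',yaw)
def W(x,y,z): return list(RS.apply([x,y,z])+O)
def S(p): return RS.inv().apply(np.array(p)-O)
def down(phi):  # tool y axis at angle phi from stand y
    a=yaw+phi+np.pi/2; return [0,float(np.cos(a)),float(np.sin(a)),0] if abs(phi)<1e-9 else [0,float(np.cos(np.pi/2+(yaw+phi)*1.0)),float(np.sin(np.pi/2+(yaw+phi)*1.0)),0]
def st(t=''): s=bot.read_state(); print(t,round(s['clock'],2),S(s['ee_pos']).round(1),s['ft_force'].round(1),round(s['grip_width'],1))
E
python3 - <<'E'
import re
t=open('h.py').read()
t=re.sub(r"    a=yaw\+phi\+np.pi/2.*\n","    # down pose (axis along y), then yawed about world z\n    q=(R.from_euler('z',yaw+phi)*R.from_quat([0,1,0,0])).as_quat(); return [q[3],q[0],q[1],q[2]]\n",t)
open('h.py','w').write(t)
E
python3 - <<'E'
from h import *
print(bot.tip_reach, [bot.ik(W(0,-60,110),down(p)) is not None for p in(np.pi/2,-np.pi/2)])
y=S([532.3,-92.9,0])[1]; print('y tall',y)
bot.move_gripper(50)
bot.move_to(W(-197,y,190),down(0)); st('above')
bot.servo_line(W(-195,y,100),speed=120); st()
bot.servo_line(W(-50,y,100),speed=60); st('pushed')
im,P=cloud('side'); cv2.imwrite('pics/s1.png',im)
E
```

```text
19.0 [False, True]
y tall -82.09293508380797
above 3.07 [-196.9  -81.6  190. ] [-1.1 -0.4 -0.9] 49.9
 3.97 [-194.7  -82.1  100.6] [-0.1 -0.6 -0.4] 50.1
pushed 6.53 [-50.1 -82.1 100. ] [-2.2  0.8 -2.6] 50.0
```

View pics/s1.png

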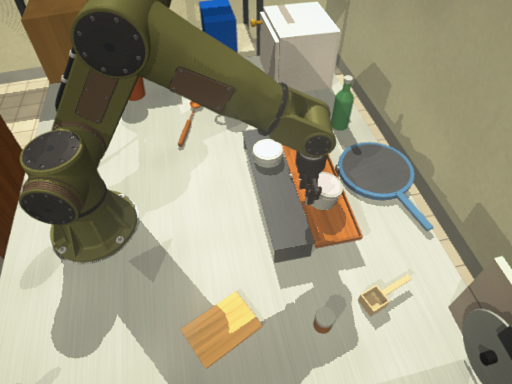

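The side view shows the tall tin on the tray at about (325,190) with the gripper behind it. I'll back off, measure it, then push the shallow tin.

```bash
cat >> h.py <<'E'
def measure(names=('top','side')):
    for n in names:
        im,P=cloud(n); m=np.isfinite(P).all(-1); Q=RS.inv().apply(P[m]-O); I=im[m].astype(int)
        box=(abs(Q[:,0])<62)&(abs(Q[:,1])<222)
        f=box&(Q[:,2]>38)&(Q[:,2]<88)&(I[:,2]>I[:,0]+45); X=Q[f]
        for _ in range(6):
            A=np.c_[X[:,1],np.ones(len(X))]; c=np.linalg.lstsq(A,X[:,2],rcond=None)[0]
            r=X[:,2]-A@c; X=X[abs(r)<max(2.5,2*np.median(abs(r)))]
        print(n,'tilt %.4f z0 %.1f n %d'%(c[0],c[1],len(X)))
        H=Q[:,2]-c[0]*Q[:,1]-c[1]
        for nm,h in(('tall',58),('shal',34),('jar',56)):
            k=(abs(Q[:,0])<75)&(abs(Q[:,1])<222)&(abs(H-h)<5)&(Q[:,1]*(-1 if nm=='tall' else 1)>0)
            if nm=='jar': k&=Q[:,1]>0
            if k.sum()>20:
                (x,y),r=cv2.minEnclosingCircle(Q[k][:,:2].astype(np.float32)); V=Q[k]
                p=np.linalg.lstsq(np.c_[V[:,:2],np.ones(len(V))],V[:,2],rcond=None)[0]
                print('  ',nm,'xy %.1f %.1f r %.1f n %d H %.1f slope %.3f %.3f'%(x,y,r,k.sum(),np.median(H[k]),p[0],p[1]))
E
python3 - <<'E'
from h import *
y=-82.1
bot.servo_line(W(-70,y,100),speed=80)
bot.servo_line(W(-90,y,200),speed=200)
ys=S([534,82.6,0])[1]; print(ys)
bot.move_to(W(-210,ys,190),down(0)); st()
measure()
im,P=cloud('top'); cv2.imwrite('pics/t1.png',im)
E
```

```text
93.41528970598486
 8.5 [-209.3   92.9  189.9] [-0.2  0.2 -1.2] 50.4
top tilt 0.0779 z0 63.4 n 2505
   tall xy -9.6 -86.9 r 45.9 n 599 H 58.5 slope -0.003 0.080
side tilt 0.0805 z0 63.0 n 3371
   tall xy -8.4 -87.2 r 46.3 n 728 H 58.7 slope 0.007 0.081
```

View pics/t1.png

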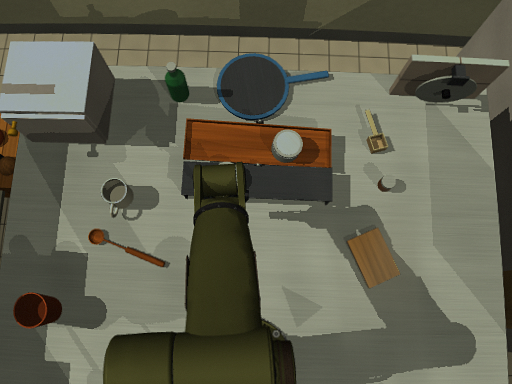

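The top view shows the tall tin flat on the tray at (288,144), tilted with it. Next is the shallow tin.

```bash
python3 - <<'E'
from h import *
y=93.4
bot.servo_line(W(-197,y,99),speed=120); st()
bot.servo_line(W(-46,y,99),speed=60); st('pushed')
bot.servo_line(W(-70,y,101),speed=80)
bot.servo_line(W(-90,y,200),speed=200)
bot.move_gripper(75)
j=S([550.5,-420.8,0]); print('jar',j)
bot.move_to(W(j[0],j[1],190),down(-np.pi/2)); st()
measure()
# jar refinement from both fixed cams + wrist
for n in('wrist',):
    im,P=cloud(n); cv2.imwrite('pics/w1.png',im); m=np.isfinite(P).all(-1); Q=P[m]
    k=(Q[:,2]>50)&(Q[:,2]<62)&(np.hypot(Q[:,0]-550,Q[:,1]+421)<40)
    print(n,k.sum(), cv2.minEnclosingCircle(Q[k][:,:2].astype(np.float32)) if k.sum()>5 else '')
E
```

```text
9.57 [-196.7   93.4   99.6] [-0.6 -0.6 -0. ] 50.0
pushed 12.23 [-46.1  93.4  99. ] [-1.8  0.  -0. ] 50.0
jar [ -97.40699318 -409.79454325    0.        ]
 15.53 [ -96.7 -408.7  190.2] [-0.2 -0.1 -0.2] 75.0
top tilt 0.0779 z0 63.4 n 2099
   tall xy -10.5 -87.8 r 46.0 n 596 H 58.4 slope -0.002 0.079
   shal xy 0.3 91.1 r 46.2 n 575 H 34.5 slope 0.002 0.069
side tilt 0.0789 z0 63.4 n 551
   tall xy -25.7 -122.0 r 16.5 n 53 H 57.3 slope 0.091 0.279
   shal xy 5.7 92.6 r 45.7 n 426 H 34.4 slope -0.008 0.079
wrist 1864 ((551.237060546875, -418.2243957519531), 22.403369903564453)
```

View pics/w1.png

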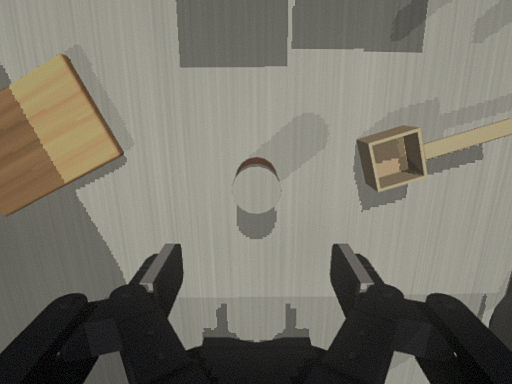

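The wrist view shows the jar upright at (257,190) with the scoop and board clear of the fingers. I'll grasp it and place it.

```bash
python3 - <<'E'
from h import *
p=[551.2,-419.3]; q=down(-np.pi/2)
bot.move_to([*p,120],q)
bot.servo_line([*p,40],speed=100)
bot.move_gripper(30,grip_force=30); st('grip')
bot.servo_line([*p,200],speed=150); st('lift')
bot.move_to(W(0,168,200),q); st()
im,P=cloud('wrist'); cv2.imwrite('pics/w2.png',im)
bot.servo_line(W(0,168,130),speed=100)
bot.servo_line(W(0,168,106),speed=40); st('down')
bot.move_gripper(70); 
bot.servo_line(W(0,168,220),speed=120)
bot.move_to(W(-190,0,240),q); bot.dwell(.3); st()
measure()
im,P=cloud('top'); cv2.imwrite('pics/t2.png',im)
E
```

```text
grip 17.4 [ -96.5 -408.5   40.7] [-0.7 -0.1  4.7] 44.1
lift 18.62 [ -97.  -408.1  198.7] [-0.2 -0.6 -2.2] 44.1
 20.72 [  0.3 167.  200. ] [ 0.3 -0.7 -1.1] 44.3
down 22.37 [ -0.  168.  106.1] [-1.4 -1.6 -1. ] 43.7
 25.14 [-189.7    0.3  239.7] [1.1 0.4 0.2] 70.0
top tilt -0.0388 z0 63.6 n 1672
   tall xy -9.1 -83.5 r 45.7 n 595 H 58.2 slope -0.007 -0.041
   shal xy -3.4 115.3 r 67.5 n 554 H 34.1 slope -0.005 -0.044
   jar xy -1.7 166.8 r 23.4 n 151 H 55.7 slope -0.003 -0.053
side tilt -0.0361 z0 63.5 n 2303
   tall xy -8.9 -83.0 r 46.1 n 677 H 58.4 slope 0.006 -0.032
   shal xy -2.9 109.7 r 63.2 n 514 H 34.2 slope 0.007 -0.026
   jar xy -0.5 167.2 r 23.2 n 111 H 55.2 slope 0.002 -0.032
```

View pics/t2.png

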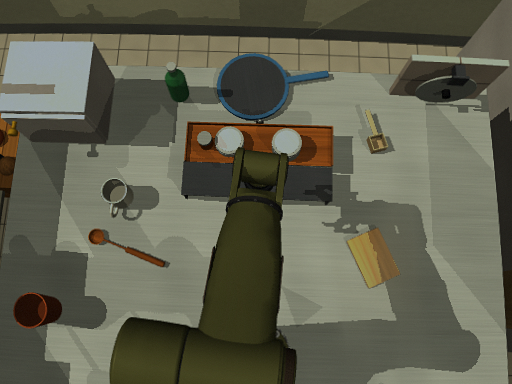

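The top view shows all three on the tray: jar (205,139), shallow tin (229,140), tall tin (287,142). The tray tilts about -0.038, so I'll nudge the tall tin roughly 11 mm outward.

```bash
python3 - <<'E'
from h import *
q=down(-np.pi/2); x=-9
bot.move_gripper(50)
bot.move_to(W(x,-20,200),q)
bot.servo_line(W(x,-20,92),speed=100); st()
bot.servo_line(W(x,-47,92),speed=25); st('push')
bot.servo_line(W(x,-25,92),speed=60)
bot.servo_line(W(x,-20,200),speed=150)
bot.move_to(W(-190,0,240),q); bot.dwell(.3); st()
measure()
E
```

```text
27.63 [ -8.7 -20.   92.7] [ 0.1  0.  -0.6] 50.2
push 28.87 [ -9.1 -46.9  92. ] [-0.4  0.9 -1.5] 50.1
 31.32 [-1.896e+02 -1.000e-01  2.395e+02] [-0.2  0.2 -0.1] 50.0
top tilt 0.0066 z0 63.5 n 1659
   tall xy -10.6 -97.4 r 46.5 n 588 H 58.4 slope -0.004 0.008
   shal xy -3.2 114.7 r 67.1 n 581 H 34.1 slope 0.001 0.006
   jar xy -2.8 166.5 r 23.0 n 149 H 55.8 slope 0.014 0.011
side tilt 0.0067 z0 63.2 n 2453
   tall xy -9.3 -97.7 r 46.6 n 707 H 58.7 slope 0.000 0.015
   shal xy -5.4 111.3 r 65.3 n 536 H 34.4 slope 0.004 0.014
   jar xy -2.2 166.1 r 24.6 n 117 H 55.8 slope -0.001 0.019
```

```bash
python3 - <<'E'
from h import *
bot.dwell(1); measure(('top',))
print(bot.finish_job())
E
```

```text
top tilt 0.0064 z0 63.6 n 1678
   tall xy -11.4 -97.9 r 45.9 n 595 H 58.2 slope 0.001 0.005
   shal xy -2.0 116.5 r 68.3 n 589 H 34.2 slope -0.005 0.005
   jar xy -2.7 166.9 r 23.2 n 153 H 55.1 slope -0.012 0.010
the job is handed in; nothing more can be done
None
```

I handed the job in at about 32 s: the tray rests level at about 0.006 rad (limit 0.025), with both tins and the jar upright and flat on its floor, clear of the ledge.

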